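Work the stuck brass pin out of its rubber bush

ROBOT

A 6-joint arm with a two-finger parallel gripper is mounted at the origin on the work surface. World frame = base frame: x ahead of the robot, y to its left, z up, the work surface at z = 0. Lengths are in m, angles in degrees, forces in N, time in s.
With the tool pointing down it reaches from about 0.3 to 0.75 m from the base axis. Payload 8.5 kg.
Tool frame: the origin (TCP) lies between the finger pads; the fingertips stand 17 mm ahead of it and the grasp point (between the pads) lies 2 mm behind it (env.tip_reach is the distance from the TCP to the fingertips, in m); z points along the fingers, y is the line along which they close (so a half turn about z gives the same grasp; the last joint's range is limited). The gripper opens to 85 mm and grips with 20 to 120 N. Pads are 22 mm wide; open, the fingers measure 114 mm over their backs; the gripper's body (76 mm by 85 mm) begins 54 mm behind the grasp point. The pads swing forward as they close: fully open they stand 13 mm farther back than shut.
Start: joints at [-84.013, 21.807, 74.336, -0, 83.858, -12.336], TCP at [0.173, -0.522, 0.213] pointing down, gripper open.
Joint ranges: [-178.18, 178.18], [-50.72, 133.34], [12.68, 142.11], [-81.47, 261.47], [9.98, 163.14], [-165.26, 165.26]. Speed limits (degrees/s): [136.94, 136.94, 180, 180, 180, 180].

INTERFACE

Orientations are given as a 3x3 rotation matrix whose columns are the frame's x, y, z axes.
In Python, from rig import env, viewer gives the robot as it stands.
- The arm moves only by the tool move_arm, never from a script. Its argument "motion" is a list of rows, each a list of 2 entries, a list of its own where there are three numbers: the shift along the tool's x, y, z normalised to -1 to 1, where 1 is 50 mm, then the turn, a rotation vector about the tool's x, y, z normalised to -1 to 1, where 1 is 8 degrees. A call has 1 to 20 rows; each row shifts and turns the commanded pose from where the row before left it, along the tool's axes as they then stand; what a row does not reach is not made up. A row lasts 1/10 s, in which the tool goes at most 50 mm and 8.59 degrees, less where a joint would pass 70% of its speed; a pose out of reach is approached as far as the arm can. A call with a number of a shift or a turn outside -1 to 1 is refused whole. A call with a gripper value outside its range is refused whole. "claw" is the closure, from 0 (fully open) to 1 (shut), set as the call begins (left out, the last holds). The fingers move at their own pace and stop on an object; "force" is the grip in N (left out, the last holds). Time passes only in rows, so rows that do not move let the fingers close. It gives the time, the measured TCP pose, the force, the opening and the grip force at its end, in the units of the state.
- env.observe(): the state, without advancing time (a new reading comes with each control period).
- viewer.get_image(name): name is "scene" or "top" or "wrist"; returns a dict with "frame" (480x640x3 uint8, red, green, blue), "depth" (480x640 float32, m along the optical axis (not along the pixel's ray), 0 where there is no reading), "fx", "fy", "cx", "cy" (pixels), "k1" (the pictures are not rectified: a ray, as slopes to the right and down, at radius r is drawn at 1 + k1 r^2 times it, then the intrinsics apply), "eye" and "attitude" of the camera in the world; the wrist camera has in their place "T_tool_cam" (4x4, takes a point from camera to tool coordinates, whose origin is the TCP and whose axes are the flange's). Camera axes: x right, y up, looking along -z (the intrinsics and any distortion apply to the point x, -y, -z); pixel columns grow to the right and rows downward; lengths in m; the calibration is good to about 2 mm. A picture is of the moment at which its call begins: read the wrist's pose just before it.
- env.close_job(): hands the job in; it is judged then, once.
The state is a dict: "time_s": time; "q": joint angles; "qvel": joint speeds; "joint_efforts": joint torques, N m; "position": TCP position; "tool_rot": TCP orientation; "ft_force": force on the tool from outside, world axes, zero at the start; "wrist_torque": the same for the moment, N m; "grip_width": finger opening in m; "gripper_force": force on a finger pad.
Only numpy, scipy, OpenCV 4.12 (cv2) and the standard library are available. Lean on these libraries where they do the work, as an engineer would, in place of code of your own. Each camera call takes 0.05 s, during which the arm holds its last target. There are 200 camera calls.

TASK

The brass winged pin has bonded to the rubber bush in its aluminium housing. Work it free by twisting it back and forth while easing it upward - about 30 degrees anticlockwise (seen from above) first, then about 30 degrees past straight the other way, and so on until it lets go - because a straight pull only drags the housing up out of its cradle, which must not happen. Then lower the brass pin into the white bowl and let go without dropping it from a height, the bowl staying upright; leave the dark steel pin's unit untouched.

Things in the scene. Friction and masses are not known exactly. Their poses are not given: they have to be found in the camera images.
- pin_grip (a point): centre of the flat wing (handle) of the loose brass pin, about 140 g. Wing: 46 mm long (x), 12 mm thick (y; grasp across this), 36 mm high (z, up). A round stem runs down from it on the same axis, foot 68 mm below this point. At the start the wing is square to the housing, x along the housing's x, lower edge 9 mm above the housing's top, foot 41 mm below that top.
- wing_end (a point): the end of the brass wing on its +x side, 23 mm from the pin's axis, level with the wing's centre: shows the twist. The stem is, from the foot up, 16 mm across for 18 mm, then a 22 mm band 18 mm high (held by the rubber), then a 16 mm neck. After 13 mm of rise out of the housing the rubber lets go and the rest slides out freely.
- housing_top (a point): centre of the top of the brass pin's aluminium housing, on the bore's axis: block 72 x 72 x 45 mm, black rubber ring round the bore, z up, x and y along its sides. It sits in a fixed steel cradle 96 x 96 mm with a 22 mm rim that keeps it from turning, but it can lift straight up, at about 12 N, and sinks back by itself.
- housing (a joint): how far (m) that housing is lifted in its cradle, 0 = down. The rubber holds the pin with 20 to 28 N against a straight pull, so both rise together; while the pin is turning (0.2 to 0.35 N m) its upward hold is a fraction of that, so the pin can rise about 4 mm out of the housing per 60 degree swing, and a lifted housing settles.
- bowl: white ceramic bowl, loose, 400 g, mouth 160 mm across, 58 mm high, wall and floor 5 mm thick; origin at the centre of its underside, z up
- steel_unit: bystander: a like cradle and housing with a dark steel winged pin of the same shape, all fixed; origin at the centre of its underside on the bench, wing's top 98 mm above it. Not to be touched.
Not all that is in view belongs to the job. What is meant by the part that bears pin_grip is not purple, and is the smaller of those in its own colour. Of the things that look like the bowl, take the one that is farthest to the robot's left at the start.

How it is judged:
By the outcome, as a careful person would: the job done as asked, in the order asked, and still so for the second after the job is handed in, with the robot touching nothing.
It also fails if it takes over 58 s, if anything falls off the work surface, if the arm or the gripper's body presses on something with over 40 N, if the wrist force passes 120 N, or if a joint passes its speed limit or range.

## Working session

There is one attempt and no reset: what is moved stays moved. The work goes in short steps, Python scripts to look and compute and a tool call to move; the robot and the scene stay as the last step left them, time stands still between calls to the robot, and variables do not carry over. Pictures are saved under pics/ and viewed, at most 10 in all, crops included, and the job is handed in when it is done.

Besides the shell and the picture viewer there is one more tool, called after "Call:" as name([rows], argument=value, ...), one row to a line, values as JSON. move_arm: Moves the arm, as the interface text tells. Scaled input: -1 to 1 covers 50 mm each way for a shift and 8 degrees each way for a turn. Its arguments: {"type":"object","properties":{"motion":{"type":"array","items":{"type":"array"}},"claw":{"type":"number"},"force":{"type":"number"}},"required":["motion"]}

```bash
ls; mkdir -p pics; cat > h.py <<'E'
import numpy as np, cv2
from rig import env, viewer
def pt(im,u,v,d=None,Tt=None):
    # pixel -> world
    if d is None:
        p=im['depth'][int(v)-1:int(v)+2,int(u)-1:int(u)+2]; d=np.median(p[p>0])
    x=(u-im['cx'])/im['fx']; y=(v-im['cy'])/im['fy']
    r=np.hypot(x,y); s=r
    for _ in range(20): s=r/(1+im['k1']*s*s)
    k=s/r if r>0 else 1
    p=np.array([x*k*d,-y*k*d,-d])
    return np.array(im['eye'])+np.array(im['attitude'])@p
E
python3 - <<'E'
from h import *
import pickle
for n in ['scene','top']:
    im=viewer.get_image(n); cv2.imwrite(f'pics/{n}0.png',im['frame'][:,:,::-1]); pickle.dump(im,open(f'{n}0.pkl','wb'))
    print(n,im['eye'],im['attitude'],im['fx'],im['k1'])
s=env.observe(); print(s)
E
```

```text
pics
scene [0.85353958 0.27140103 0.86853105] [[-0.5022183  -0.72724338  0.46786092]
 [ 0.86473001 -0.4250694   0.26750329]
 [ 0.00433337  0.53891843  0.84234681]] 518.5811027255065 0.036590324652696064
top [0.26473029 0.03706917 1.27283669] [[ 0.00370058  0.99209101 -0.12546607]
 [-0.99996254  0.00268948 -0.00822714]
 [-0.00782463  0.12549182  0.9920638 ]] 610.0571275280515 -0.18586612888280662
{'time_s': 0.1, 'q': array([-8.40108867e+01,  2.18378473e+01,  7.43793950e+01, -4.05227707e-04,
        8.38580748e+01, -1.23351319e+01]), 'qvel': array([ 0.03481041, -0.04773647, -0.18809133, -0.00562632, -0.03410651,
        0.08398879]), 'joint_efforts': array([ 6.04522022e-03, -4.49217939e+01, -2.31655633e+01, -1.11407024e-05,
        3.64951818e-03,  8.30628068e-06]), 'position': array([ 0.17288805, -0.521819  ,  0.21197279]), 'tool_rot': array([[ 9.49292304e-01,  3.14394815e-01, -1.44150963e-04],
       [ 3.14394729e-01, -9.49291445e-01,  1.30662116e-03],
       [ 2.73953641e-04, -1.28568571e-03, -9.99999136e-01]]), 'ft_force': array([-0.5051151 ,  0.68954749, -0.44314337]), 'wrist_torque': array([0.00281002, 0.02496417, 0.00643593]), 'gripper_force': 0.0, 'grip_width': 0.08537734916159231}
```

View pics/top0.png

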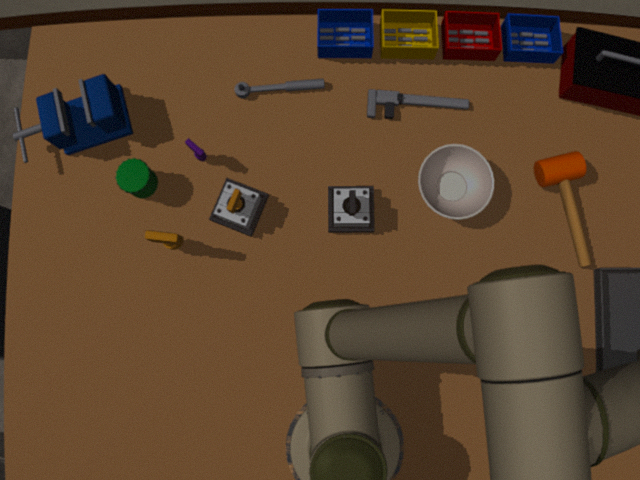

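View pics/scene0.png

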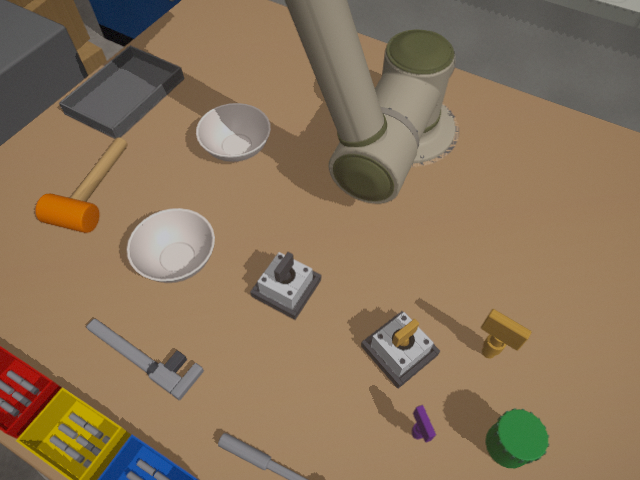

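The scene and top pictures each show three winged pins:
- Brass, in the housing: top (235,200), scene (405,332).
- Larger brass, freestanding: top (163,238), scene (505,328).
- Small purple: top (197,150).

There are two bowls, at scene (171,246) (same as top (456,182)) and scene (233,133). I choose the brass pin in the housing, then measure both bowls and check with a crop.

```bash
python3 - <<'E'
from h import *
import pickle
S=pickle.load(open('scene0.pkl','rb'));T=pickle.load(open('top0.pkl','rb'))
for n,im,l in [('bowlA floor',S,(177,257)),('bowlB floor',S,(236,146)),('bowlA top',T,(453,186)),('pin',S,(405,332)),('pinT',T,(236,198)),('steel',S,(285,264)),('big',S,(505,326)),('bench',S,(300,400))]:
    print(n,pt(im,*l).round(4))
# rim of bowl by depth: cluster points z 0.045-0.065 near
def cloud(im):
    v,u=np.mgrid[0:480,0:640]; d=im['depth']
    x=(u-im['cx'])/im['fx'];y=(v-im['cy'])/im['fy'];r=np.hypot(x,y);s=r
    for _ in range(20): s=r/(1+im['k1']*s*s)
    k=s/np.maximum(r,1e-9)
    P=np.stack([x*k*d,-y*k*d,-d],-1)@np.array(im['attitude']).T+im['eye']
    P[d==0]=np.nan; return P
for nm,im in (('S',S),('T',T)):
    P=cloud(im).reshape(-1,3); P=P[~np.isnan(P[:,0])]
    for c in [pt(S,177,257),pt(S,236,146)]:
        m=(np.hypot(P[:,0]-c[0],P[:,1]-c[1])<.1)&(P[:,2]>.054)&(P[:,2]<.064)
        if m.sum()>10:
            (a,b),r=cv2.minEnclosingCircle(P[m,:2].astype(np.float32)); print(nm,'rim',a,b,r,m.sum())
    for c in [pt(S,405,332),pt(S,285,264)]:
        near=np.hypot(P[:,0]-c[0],P[:,1]-c[1])<.06
        w=near&(P[:,2]>c[2]-.03)&(P[:,2]<.12)&(P[:,2]>.075)
        (a,b),(w1,h1),an=cv2.minAreaRect(P[w,:2].astype(np.float32)); print(nm,'wing',a,b,w1,h1,an,w.sum(),P[w,2].max())
        t=near&(P[:,2]>.045)&(P[:,2]<.06)
        (a,b),(w1,h1),an=cv2.minAreaRect(P[t,:2].astype(np.float32)); print(nm,'housing',a,b,w1,h1,an,np.median(P[t,2]))
c=cv2.resize(S['frame'][270:450,320:560,::-1],None,fx=3,fy=3,interpolation=cv2.INTER_CUBIC); cv2.imwrite('pics/crop0.png',c)
c=cv2.resize(T['frame'][160:260,200:330,::-1],None,fx=6,fy=6,interpolation=cv2.INTER_CUBIC)[:600]; cv2.imwrite('pics/crop1.png',c)
E
```

```text
bowlA floor [ 0.5459 -0.2274  0.0062]
bowlB floor [ 0.253  -0.2955  0.0077]
bowlA top [ 0.5471 -0.2327  0.007 ]
pin [0.5059 0.2249 0.0978]
pinT [0.5022 0.2164 0.0931]
steel [ 0.4962 -0.0065  0.0969]
big [0.4296 0.355  0.1218]
bench [6.590e-01 1.199e-01 2.000e-04]
S rim 0.5453842878341675 -0.2267828732728958 0.08168544620275497 791
S rim 0.24990248680114746 -0.29657870531082153 0.08076256513595581 529
S wing 0.4999791085720062 0.22458100318908691 0.01236381009221077 0.047379638999700546 68.55697631835938 302 0.10187323800374726
S housing 0.4993817210197449 0.22448115050792694 0.07262403517961502 0.07338329404592514 68.57846069335938 0.052989107524663015
S wing 0.4950013756752014 -0.01036240067332983 0.04836161062121391 0.01310508418828249 1.7272589206695557 290 0.10125491412758092
S housing 0.4954150319099426 -0.010021351277828217 0.07458700239658356 0.07284320890903473 1.1482585668563843 0.052760878652540644
T rim 0.5469032526016235 -0.22905026376247406 0.08060142397880554 645
T wing 0.4995265305042267 0.2227018177509308 0.01248357817530632 0.04703423008322716 68.21348571777344 188 0.1049370085156005
T housing 0.4994099736213684 0.22238551080226898 0.07241079956293106 0.0728311613202095 67.50820922851562 0.053269741144451266
T wing 0.49522972106933594 -0.012786464765667915 0.04637673869729042 0.011790718883275986 0.09660925716161728 170 0.10594086675585568
T housing 0.49539634585380554 -0.013551399111747742 0.07383958995342255 0.07163108885288239 0.31773632764816284 0.053528205363296055
```

View pics/crop0.png

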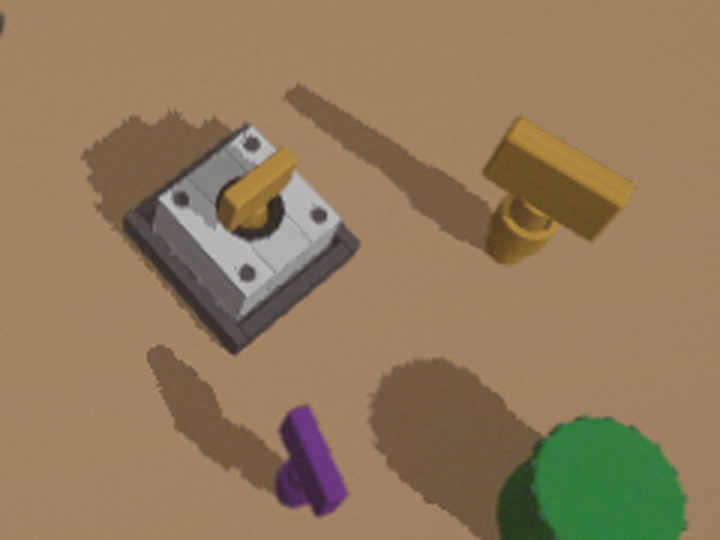

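The crop shows the brass wing in the black-ringed bore at crop (262,190). The larger free brass pin is at (560,180) and the purple pin at (310,470), so the choice holds. The bowl is the one at (0.546, -0.228), farther left than the other at y = -0.297.

Next I swing round at constant radius; the tool's x axis is tangential here.

Call:
move_arm([
  [[0.92,-0.04,0],[0,0,-0.6]],
  [[0.92,-0.04,0],[0,0,-0.6]],
  [[0.92,-0.04,0],[0,0,-0.6]],
  [[0.92,-0.04,0],[0,0,-0.6]],
  [[0.92,-0.04,0],[0,0,-0.6]],
  [[0.92,-0.04,0],[0,0,-0.6]],
  [[0.92,-0.04,0],[0,0,-0.6]],
  [[0.92,-0.04,0],[0,0,-0.6]],
  [[0.92,-0.04,0],[0,0,-0.6]],
  [[0.92,-0.04,0],[0,0,-0.6]],
  [[0.92,-0.04,0],[0,0,-0.6]],
  [[0.92,-0.04,0],[0,0,-0.6]],
  [[0.92,-0.04,0],[0,0,-0.6]],
  [[0.92,-0.04,0],[0,0,-0.6]],
  [[0.92,-0.04,0],[0,0,-0.6]],
  [[0.92,-0.04,0],[0,0,-0.6]],
  [[0.92,-0.04,0],[0,0,-0.6]],
  [[0.92,-0.04,0],[0,0,-0.6]],
  [[0.92,-0.04,0],[0,0,-0.6]],
  [[0.92,-0.04,0],[0,0,-0.6]],
])

```text
time_s: 2.1
position: [0.4991, 0.2285, 0.2121]
tool_rot: [[-0.415, 0.91, -0.001], [0.91, 0.415, -0.0], [0.0, -0.001, -1.0]]
ft_force: [0.4, -1.2, 0.8]
grip_width: 0.0857
gripper_force: 0.0
```

Call:
move_arm([
  [[0,0,0],[0,0,-0.92]],
  [[0,0,0],[0,0,-0.92]],
  [[0,0,0],[0,0,-0.92]],
  [[0,0,0],[0,0,-0.92]],
  [[0,0,0],[0,0,-0.92]],
  [[0,0,0],[0,0,-0.92]],
  [[0,0,0],[0,0,0]],
  [[0,0,0],[0,0,0]],
])

```text
time_s: 2.9
position: [0.4998, 0.2267, 0.2123]
tool_rot: [[-0.929, 0.37, -0.0], [0.37, 0.929, -0.0], [0.0, -0.0, -1.0]]
ft_force: [-0.5, 0.7, -0.8]
grip_width: 0.0855
gripper_force: 0.0
```

```bash
cat >> h.py <<'E'
def cloudw(im,Tw):
    v,u=np.mgrid[0:480,0:640]; d=im['depth']
    x=(u-im['cx'])/im['fx'];y=(v-im['cy'])/im['fy'];r=np.hypot(x,y);s=r
    for _ in range(20): s=r/(1+im['k1']*s*s)
    k=s/np.maximum(r,1e-9)
    P=np.stack([x*k*d,-y*k*d,-d],-1)@Tw[:3,:3].T+Tw[:3,3]
    P[d==0]=np.nan; return P
def wristT():
    s=env.observe(); A=np.eye(4);A[:3,:3]=s['tool_rot'];A[:3,3]=s['position']
    im=viewer.get_image('wrist'); return im,A@im['T_tool_cam']
def st():
    s=env.observe(); R=s['tool_rot']
    print('t',s['time_s'],'p',s['position'].round(4),'yaw',np.degrees(np.arctan2(R[1,0],R[0,0])).round(2),'zt',R[:2,2].round(4),'q',s['q'].round(1),'F',s['ft_force'].round(2),'T',s['wrist_torque'].round(3),'w',round(s['grip_width'],4),round(s['gripper_force'],1))
    return s
E
python3 - <<'E'
from h import *
s=st(); im,T=wristT(); cv2.imwrite('pics/w1.png',im['frame'][:,:,::-1])
P=cloudw(im,T).reshape(-1,3);P=P[~np.isnan(P[:,0])]
near=np.hypot(P[:,0]-.4997,P[:,1]-.2235)<.055
for lo,hi in((.09,.105),(.045,.06)):
    w=near&(P[:,2]>lo)&(P[:,2]<hi); print(cv2.minAreaRect(P[w,:2].astype(np.float32)),np.median(P[w,2]),w.sum())
E
```

```text
t 2.9 p [0.4998 0.2267 0.2123] yaw 158.29 zt [-0.0005 -0.0001] q [ 12.   21.7  74.5  -0.   83.8 -56.3] F [-0.47  0.69 -0.8 ] T [ 0.041  0.043 -0.002] w 0.0855 0.0
((0.49886029958724976, 0.22472597658634186), (0.01191774383187294, 0.04685986787080765), 68.40691375732422) 0.09734266843706463 1097
((0.49849435687065125, 0.22494006156921387), (0.07216352969408035, 0.07204519212245941), 68.48982238769531) 0.052659990434643034 6572
```

The wrist camera puts the wing at (0.499, 0.2245), yaw 158.4, which agrees with the others. I descend and grip.

Call:
move_arm([
  [[-0.01,-0.055,0.4],[0,0,0]],
  [[0,0,0.6],[0,0,0]],
  [[0,0,0.6],[0,0,0]],
  [[0,0,0.5],[0,0,0]],
  [[0,0,0.3],[0,0,0]],
  [[0,0,0.2],[0,0,0]],
  [[0,0,0],[0,0,0]],
  [[0,0,0],[0,0,0]],
], claw=0.2)

```text
time_s: 3.75
position: [0.4997, 0.2241, 0.0832]
tool_rot: [[-0.93, 0.367, 0.001], [0.367, 0.93, 0.0], [-0.001, 0.001, -1.0]]
ft_force: [-0.3, -0.3, -0.6]
grip_width: 0.0685
gripper_force: 0.0
```

Call:
move_arm([
  [[0,0,0],[0,0,0]],
  [[0,0,0],[0,0,0]],
  [[0,0,0],[0,0,0]],
  [[0,0,0],[0,0,0]],
  [[0,0,0],[0,0,0]],
  [[0,0,0],[0,0,0]],
  [[0,0,0],[0,0,0]],
  [[0,0,0],[0,0,0]],
  [[0,0,0],[0,0,0]],
  [[0,0,0],[0,0,0]],
], claw=1, force=90)

```text
time_s: 4.75
position: [0.4993, 0.224, 0.0825]
tool_rot: [[-0.93, 0.367, 0.0], [0.367, 0.93, 0.0], [-0.0, 0.0, -1.0]]
ft_force: [-0.9, -0.6, 0.2]
grip_width: 0.0001
gripper_force: 0.0
```

```bash
python3 -c "
from h import *
st()"
```

```text
t 4.75 p [0.4993 0.224  0.0825] yaw 158.48 zt [0. 0.] q [ 11.8  28.9  86.    0.   65.1 -56.7] F [-0.91 -0.61  0.19] T [0.052 0.007 0.005] w 0.0001 0.0
```

The gripper shut on nothing, so I look.

```bash
python3 - <<'E'
from h import *
im,T=wristT(); s=viewer.get_image('scene'); a=cv2.resize(s['frame'][220:440,300:560],(480,406)); 
w=cv2.resize(im['frame'],(320,240))
o=np.zeros((406,800,3),np.uint8); o[:,:480]=a; o[:240,480:]=w
cv2.imwrite('pics/c2.png',o[:,:,::-1])
E
```

```text
(no output)
```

View pics/c2.png

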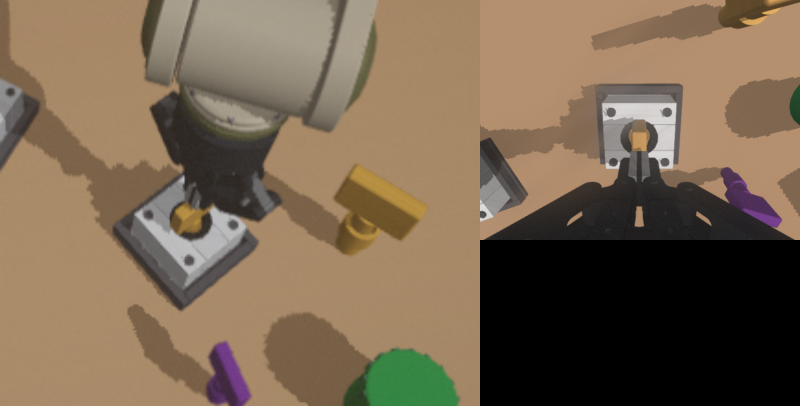

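The wing looks free: crop (187,218) in scene and (640,135) in wrist. The fingers are beside it, toward the robot. I compare the measured TCP with the image.

```bash
python3 - <<'E'
from h import *
s=env.observe(); im,T=wristT(); S=viewer.get_image('scene')
Ts=np.eye(4);Ts[:3,:3]=S['attitude'];Ts[:3,3]=S['eye']
def proj(im,T,X):
    c=np.linalg.inv(T)@np.append(X,1); x,y=c[0]/-c[2],-c[1]/-c[2]; f=1+im['k1']*(x*x+y*y)
    return (im['cx']+im['fx']*x*f,im['cy']+im['fy']*y*f,-c[2])
R=s['tool_rot'];p=s['position']
print('T_tool_cam',im['T_tool_cam'].round(3).tolist(), env.tip_reach)
for n,X in (('tip',p+R@[0,0,.017]),('tcp',p),('wing+',np.array([.499,.2243,.098])),):
    print(n,np.round(proj(im,T,X),3),np.round(proj(S,Ts,X),3))
PW=cloudw(im,T);PS=cloudw(S,Ts)
for nm,P,I in(('w',PW,im),('s',PS,S)):
    hsv=cv2.cvtColor(I['frame'],cv2.COLOR_RGB2HSV)
    m=(hsv[...,0]>12)&(hsv[...,0]<28)&(hsv[...,1]>150)&(np.hypot(P[...,0]-.499,P[...,1]-.224)<.06)&(P[...,2]>.05)
    v,u=np.nonzero(m); print(nm,m.sum(),u.mean(),v.mean(),P[m].min(0),P[m].max(0))
    g=(np.hypot(P[...,0]-.499,P[...,1]-.224)<.05)&(P[...,2]>.06)&(P[...,2]<.12)&(hsv[...,1]<110)
    print('grey',g.sum(),np.percentile(P[g],[2,50,98],axis=0).round(3))
    np.save(nm+'P.npy',P)
a=cv2.resize(im['frame'][220:480,200:440],(552,598)); b=cv2.resize(S['frame'][280:400,350:400+50],(248,598))
cv2.imwrite('pics/c3.png',np.hstack([a,b])[:,:,::-1])
E
```

```text
T_tool_cam [[-0.001, 0.952, 0.306, 0.079], [1.0, 0.001, 0.0, 0.0], [-0.0, 0.306, -0.952, -0.161], [0.0, 0.0, 0.0, 1.0]] 0.017
tip [3.17480e+02 2.87135e+02 1.94000e-01] [403.484 336.224   0.855]
tcp [3.1743e+02 3.0304e+02 1.7700e-01] [404.906 332.158   0.84 ]
wing+ [3.17775e+02 3.19339e+02 1.63000e-01] [406.496 328.266   0.828]<stdin>:15: RuntimeWarning: Mean of empty slice.
  ret = ret.dtype.type(ret / rcount)
Traceback (most recent call last):
ValueError: zero-size array to reduction operation minimum which has no identity
```

```bash
python3 - <<'E'
from h import *
im,T=wristT(); S=viewer.get_image('scene')
a=cv2.resize(im['frame'][220:420,220:420],(400,400),interpolation=cv2.INTER_CUBIC); b=cv2.resize(S['frame'][290:370,360:440],(400,400),interpolation=cv2.INTER_CUBIC)
cv2.imwrite('pics/c3.png',np.hstack([a,b])[:,:,::-1]); st()
E
```

```text
t 5.05 p [0.4993 0.224  0.0825] yaw 158.48 zt [-0.  0.] q [ 11.8  28.9  86.    0.   65.1 -56.7] F [ 0.29 -0.32  0.66] T [0.027 0.025 0.005] w 0.0 0.0
```

View pics/c3.png

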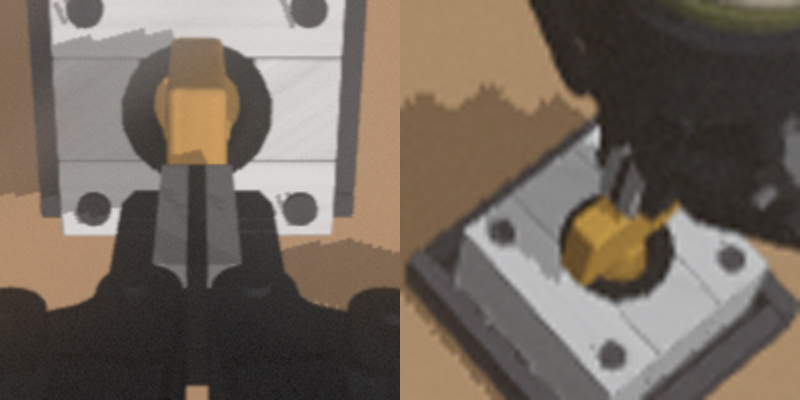

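```bash
python3 - <<'E'
from h import *
s=env.observe();R=s['tool_rot'];p=s['position']
im,T=wristT(); S=viewer.get_image('scene')
Ts=np.eye(4);Ts[:3,:3]=S['attitude'];Ts[:3,3]=S['eye']
PW=cloudw(im,T);PS=cloudw(S,Ts)
print('coords in tool frame rel TCP, mm (x,y,z down)')
f=lambda X:((X-p)@R*1000).round(1)
for v in range(240,360,8): print(v,'u312',f(PW[v,312]),'u328',f(PW[v,328]))
for v in range(318,346,2): print(v,[f(PS[v,u]).tolist() for u in (400,404,408,414)])
E
```

```text
coords in tool frame rel TCP, mm (x,y,z down)
240 u312 [23.6 -2.5 16.6] u328 [23.9  4.8 15.5]
248 u312 [23.3 -2.3  5.9] u328 [23.6  4.6  5.1]
256 u312 [24.1 -2.1 -6.7] u328 [23.8  4.3 -5.8]
264 u312 [ 23.3  -2.  -13.6] u328 [ 24.    4.1 -15.5]
272 u312 [ 20.6  -2.  -15.3] u328 [ 20.7   4.1 -15.4]
280 u312 [ 17.4  -2.  -15.6] u328 [ 16.4   4.2 -13.1]
288 u312 [ 13.5  -2.1 -14.3] u328 [ 14.    4.1 -15.5]
296 u312 [ 10.3  -2.1 -14.8] u328 [ 10.2   4.2 -14.6]
304 u312 [ 11.2  -2.  -23.7] u328 [ 11.9   3.9 -25.1]
312 u312 [ 11.7  -1.9 -31.1] u328 [ 10.9   3.8 -29.5]
320 u312 [ 11.2  -1.8 -36. ] u328 [ 11.6   3.7 -36.7]
328 u312 [ 12.   -1.7 -42.8] u328 [ 12.1   3.5 -42.9]
336 u312 [ 10.8  -1.7 -45.8] u328 [ 12.    3.4 -47.8]
344 u312 [ 11.3  -1.6 -51.3] u328 [ 11.8   3.3 -52.3]
352 u312 [ 10.8  -1.5 -55. ] u328 [ 11.6   3.2 -56.2]
318 [[-6.2, -12.8, -41.2], [-12.5, -2.3, -68.1], [-16.7, 6.4, -89.1], [-17.0, 15.7, -105.8]]
320 [[-6.6, -11.4, -36.7], [-9.4, -3.1, -55.1], [-12.1, 4.9, -73.1], [-17.0, 16.8, -100.7]]
322 [[-7.4, -9.9, -32.8], [-10.7, -1.2, -52.9], [-11.7, 5.8, -66.9], [-15.1, 
[... 248 characters left out ...]
7.4, -42.7], [-2.9, 13.9, -46.6]]
330 [[-9.9, -4.0, -15.9], [-10.3, 3.0, -29.3], [-6.2, 7.3, -31.4], [2.3, 12.4, -28.5]]
332 [[-12.0, -1.6, -15.3], [-11.2, 4.7, -25.9], [-6.2, 8.5, -25.7], [17.2, 6.1, 13.1]]
334 [[-14.6, 1.0, -16.0], [-9.4, 4.8, -15.5], [0.4, 6.1, -3.4], [21.2, 5.4, 28.9]]
336 [[-17.6, 3.9, -17.7], [-10.6, 6.6, -12.6], [2.3, 6.3, 7.3], [19.2, 7.7, 30.2]]
338 [[-18.8, 5.7, -15.1], [-7.8, 6.2, 0.7], [5.5, 5.8, 21.7], [15.3, 10.9, 26.7]]
340 [[-17.4, 6.0, -5.2], [-6.0, 6.5, 11.5], [7.9, 5.9, 33.9], [13.9, 13.0, 29.2]]
342 [[-16.3, 6.6, 3.7], [-5.1, 7.2, 20.1], [5.4, 8.5, 33.8], [10.3, 16.1, 26.2]]
344 [[-13.6, 6.3, 17.3], [-3.4, 7.5, 30.8], [3.1, 10.9, 34.2], [9.4, 17.9, 30.0]]
```

Both finger faces end right at the wing's top. I rise 30 mm and measure where the tips really are.

Call:
move_arm([
  [[0,0,-0.3],[0,0,0]],
  [[0,0,-0.3],[0,0,0]],
  [[0,0,0],[0,0,0]],
  [[0,0,0],[0,0,0]],
])

```text
time_s: 5.55
position: [0.4992, 0.224, 0.1122]
tool_rot: [[-0.93, 0.367, 0.0], [0.367, 0.93, 0.0], [-0.0, 0.0, -1.0]]
ft_force: [0.4, -0.3, 0.3]
grip_width: -0.0002
gripper_force: 0.0
```

```bash
python3 - <<'E'
from h import *
s=st();R=s['tool_rot'];p=s['position']
im,T=wristT();PW=cloudw(im,T)
f=lambda X:((X-p)@R*1000).round(1)
for v in range(216,330,6): print(v,'u312',f(PW[v,312]),'u328',f(PW[v,328]))
S=viewer.get_image('scene')
a=cv2.resize(im['frame'][200:400,220:420],(400,400),interpolation=cv2.INTER_CUBIC); b=cv2.resize(S['frame'][290:370,360:440],(400,400),interpolation=cv2.INTER_CUBIC)
cv2.imwrite('pics/c4.png',np.hstack([a,b])[:,:,::-1])
E
```

```text
t 5.55 p [0.4992 0.224  0.1122] yaw 158.48 zt [0. 0.] q [ 11.8  26.9  83.9   0.   69.2 -56.7] F [ 0.38 -0.3   0.3 ] T [ 0.017 -0.011  0.017] w -0.0002 0.0
216 u312 [24.3 -3.1 59. ] u328 [24.3  5.8 58.7]
222 u312 [23.4 -2.9 49.2] u328 [20.8  5.8 59.2]
228 u312 [23.4 -2.8 37.4] u328 [23.2  5.3 38.3]
234 u312 [23.8 -2.6 25.3] u328 [23.8  5.  25.5]
240 u312 [23.7 -2.5 16.1] u328 [23.5  4.8 16.9]
246 u312 [21.4 -2.4 14.4] u328 [21.3  4.8 14.6]
252 u312 [18.8 -2.5 13.6] u328 [18.2  4.8 15.3]
258 u312 [15.5 -2.5 14.8] u328 [15.6  4.8 14.6]
264 u312 [12.8 -2.5 14.3] u328 [12.5  4.9 15. ]
270 u312 [ 9.6 -2.5 14.7] u328 [ 9.3  4.9 15.4]
276 u312 [ 6.4 -2.5 15.3] u328 [ 6.5  4.9 15. ]
282 u312 [ 3.4 -2.6 15.2] u328 [ 3.4  4.9 15.1]
288 u312 [ 0.7 -2.6 14.4] u328 [ 0.2  5.  15.5]
294 u312 [-3.1 -2.6 15.9] u328 [-2.6  5.  14.8]
300 u312 [-5.9 -2.6 15.2] u328 [-6.   5.  15.5]
306 u312 [ 11.1  -2.  -25.1] u328 [ 11.1   3.9 -25.1]
312 u312 [ 11.   -1.9 -29.7] u328 [ 10.9   3.8 -29.5]
318 u312 [ 11.5  -1.8 -35. ] u328 [ 11.6   3.7 -35.3]
324 u312 [ 11.9  -1.7 -39.9] u328 [ 11.6   3.6 -39.5]
```

View pics/c4.png

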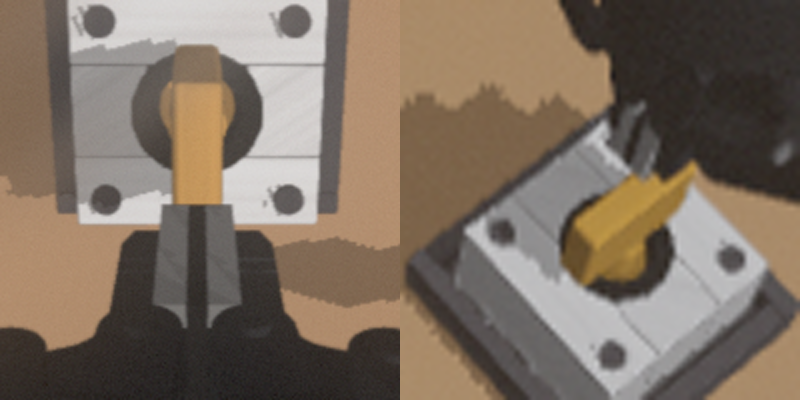

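The tips sit about 24 mm behind the reported TCP, not 17 mm ahead of it, in both wrist and scene depth. They were at z ≈ 0.106, above the wing's top at 0.098. Sideways the alignment is good. I open, go down to TCP z ≈ 0.043 (tips ≈ 0.067) and grip.

Call:
move_arm([
  [[0,0,0],[0,0,0]],
  [[0,0,0],[0,0,0]],
  [[0,0,0],[0,0,0]],
  [[0,0,0],[0,0,0]],
  [[0,0,0.3],[0,0,0]],
  [[0,0,0.3],[0,0,0]],
  [[0,0,0.3],[0,0,0]],
  [[0,0,0.2],[0,0,0]],
  [[0,0,0.2],[0,0,0]],
  [[0,0,0.08],[0,0,0]],
  [[0,0,0],[0,0,0]],
  [[0,0,0],[0,0,0]],
], claw=0.4)

```text
time_s: 6.85
position: [0.4996, 0.2241, 0.0439]
tool_rot: [[-0.93, 0.367, 0.001], [0.367, 0.93, 0.0], [-0.001, 0.0, -1.0]]
ft_force: [-0.0, -0.4, -0.5]
grip_width: 0.0515
gripper_force: 0.0
```

Call:
move_arm([
  [[0,0,0],[0,0,0]],
  [[0,0,0],[0,0,0]],
  [[0,0,0],[0,0,0]],
  [[0,0,0],[0,0,0]],
  [[0,0,0],[0,0,0]],
  [[0,0,0],[0,0,0]],
  [[0,0,0],[0,0,0]],
  [[0,0,0],[0,0,0]],
], claw=1, force=90)

```text
time_s: 7.65
position: [0.4995, 0.224, 0.044]
tool_rot: [[-0.93, 0.367, 0.001], [0.367, 0.93, 0.0], [-0.001, 0.0, -1.0]]
ft_force: [-0.9, -0.5, 5.8]
grip_width: 0.011
gripper_force: 88.5
```

```bash
cat >> h.py <<'E'
def heights():
    # brass wing top z / angle / centre and housing top z, from the wrist depth
    im,T=wristT();P=cloudw(im,T);hsv=cv2.cvtColor(im['frame'],cv2.COLOR_RGB2HSV)
    near=np.hypot(P[...,0]-.4993,P[...,1]-.224)<.05
    b=near&(hsv[...,0]>10)&(hsv[...,0]<28)&(hsv[...,1]>110)&(P[...,2]>.06)
    h=near&(hsv[...,1]<40)&(hsv[...,2]>90)&(P[...,2]>.046)&(P[...,2]<.075)
    print('wing top z',np.percentile(P[b][:,2],[50,90,97]).round(4) if b.sum() else None,b.sum(),'housing z',np.median(P[h][:,2]).round(4),h.sum())
    return im
E
python3 -c "
from h import *
st();heights()"
```

```text
t 7.65 p [0.4995 0.224  0.044 ] yaw 158.49 zt [0.0007 0.    ] q [ 11.8  31.9  88.4  -0.   59.7 -56.7] F [-0.93 -0.55  5.78] T [-0.209  0.211  0.014] w 0.011 88.5
wing top z [0.0974 0.0982 0.0986] 4862 housing z 0.0526 15880
```

Gripped, width 11 mm. First swing is 30° anticlockwise, easing up 2 mm.

Call:
move_arm([
  [[0,0,-0.005],[0,0,-0.5]],
  [[0,0,-0.005],[0,0,-0.5]],
  [[0,0,-0.005],[0,0,-0.5]],
  [[0,0,-0.005],[0,0,-0.5]],
  [[0,0,-0.005],[0,0,-0.5]],
  [[0,0,-0.005],[0,0,-0.5]],
  [[0,0,-0.005],[0,0,-0.5]],
  [[0,0,-0.005],[0,0,-0.25]],
])

```text
time_s: 8.5
position: [0.4985, 0.2241, 0.0446]
tool_rot: [[-0.989, -0.15, -0.002], [-0.15, 0.989, 0.0], [0.002, 0.0, -1.0]]
ft_force: [0.2, 1.4, -7.0]
grip_width: 0.0106
gripper_force: 87.6
```

```bash
python3 -c "
from h import *
st();heights()"
```

```text
t 8.5 p [0.4985 0.2241 0.0446] yaw -171.4 zt [-0.0024  0.0001] q [ 11.8  31.8  88.4   0.   59.9 -86.8] F [ 0.18  1.43 -7.03] T [ 0.245  0.021 -0.235] w 0.0106 87.6
wing top z [0.098  0.0988 0.0992] 4640 housing z 0.0526 15743
```

The pin turned 30° and the housing stayed down. Next 60° clockwise.

Call:
move_arm([
  [[0,0,-0.006],[0,0,0.5]],
  [[0,0,-0.006],[0,0,0.5]],
  [[0,0,-0.006],[0,0,0.5]],
  [[0,0,-0.006],[0,0,0.5]],
  [[0,0,-0.006],[0,0,0.5]],
  [[0,0,-0.006],[0,0,0.5]],
  [[0,0,-0.006],[0,0,0.5]],
  [[0,0,-0.006],[0,0,0.5]],
  [[0,0,-0.006],[0,0,0.5]],
  [[0,0,-0.006],[0,0,0.5]],
  [[0,0,-0.006],[0,0,0.5]],
  [[0,0,-0.006],[0,0,0.5]],
  [[0,0,-0.006],[0,0,0.5]],
  [[0,0,-0.006],[0,0,0.5]],
  [[0,0,-0.006],[0,0,0.5]],
])

```text
time_s: 10.05
position: [0.4986, 0.2238, 0.049]
tool_rot: [[-0.62, 0.785, -0.002], [0.785, 0.62, -0.001], [0.001, -0.002, -1.0]]
ft_force: [0.4, 0.8, -7.3]
grip_width: 0.0109
gripper_force: 87.8
```

```bash
python3 -c "
from h import *
st();heights()"
```

```text
t 10.05 p [0.4986 0.2238 0.049 ] yaw 128.3 zt [-0.0024 -0.0007] q [ 11.8  31.5  88.2  -0.   60.5 -26.5] F [ 0.39  0.84 -7.33] T [-0.053  0.008  0.182] w 0.0109 87.8
wing top z [0.1023 0.1031 0.1035] 5284 housing z 0.0526 15214
```

The pin has risen 5 mm and the housing hasn't moved. I go back anticlockwise.

Call:
move_arm([
  [[0,0,-0.005],[0,0,-0.5]],
  [[0,0,-0.005],[0,0,-0.5]],
  [[0,0,-0.005],[0,0,-0.5]],
  [[0,0,-0.005],[0,0,-0.5]],
  [[0,0,-0.005],[0,0,-0.5]],
  [[0,0,-0.005],[0,0,-0.5]],
  [[0,0,-0.005],[0,0,-0.5]],
  [[0,0,-0.005],[0,0,-0.5]],
  [[0,0,-0.005],[0,0,-0.5]],
  [[0,0,-0.005],[0,0,-0.5]],
  [[0,0,-0.005],[0,0,-0.5]],
  [[0,0,-0.005],[0,0,-0.5]],
  [[0,0,-0.005],[0,0,-0.5]],
  [[0,0,-0.005],[0,0,-0.5]],
  [[0,0,-0.005],[0,0,-0.5]],
])

```text
time_s: 11.6
position: [0.4989, 0.224, 0.0532]
tool_rot: [[-0.989, -0.151, -0.001], [-0.151, 0.989, -0.0], [0.001, 0.0, -1.0]]
ft_force: [0.6, 0.2, -5.5]
grip_width: 0.0108
gripper_force: 88.1
```

Call:
move_arm([
  [[0,0,-0.005],[0,0,0.5]],
  [[0,0,-0.005],[0,0,0.5]],
  [[0,0,-0.005],[0,0,0.5]],
  [[0,0,-0.005],[0,0,0.5]],
  [[0,0,-0.005],[0,0,0.5]],
  [[0,0,-0.005],[0,0,0.5]],
  [[0,0,-0.005],[0,0,0.5]],
  [[0,0,-0.005],[0,0,0.5]],
  [[0,0,-0.005],[0,0,0.5]],
  [[0,0,-0.005],[0,0,0.5]],
  [[0,0,-0.005],[0,0,0.5]],
  [[0,0,-0.005],[0,0,0.5]],
  [[0,0,-0.005],[0,0,0.5]],
  [[0,0,-0.005],[0,0,0.5]],
  [[0,0,-0.005],[0,0,0.5]],
])

```text
time_s: 13.1
position: [0.4989, 0.224, 0.057]
tool_rot: [[-0.621, 0.784, -0.001], [0.784, 0.621, -0.0], [0.001, -0.001, -1.0]]
ft_force: [-0.6, -0.1, -4.0]
grip_width: 0.0108
gripper_force: 88.3
```

```bash
python3 -c "
from h import *
st();heights()"
```

```text
t 13.1 p [0.4989 0.224  0.057 ] yaw 128.38 zt [-0.0012 -0.0002] q [ 11.8  30.8  87.7  -0.   61.6 -26.6] F [-0.56 -0.09 -4.03] T [0.062 0.134 0.197] w 0.0108 88.3
wing top z [0.1104 0.1112 0.1116] 5523 housing z 0.0526 14191
```

Risen 13.0 mm, but there is still torque. One more swing to be sure.

Call:
move_arm([
  [[0,0,-0.005],[0,0,-0.5]],
  [[0,0,-0.005],[0,0,-0.5]],
  [[0,0,-0.005],[0,0,-0.5]],
  [[0,0,-0.005],[0,0,-0.5]],
  [[0,0,-0.005],[0,0,-0.5]],
  [[0,0,-0.005],[0,0,-0.5]],
  [[0,0,-0.005],[0,0,-0.5]],
  [[0,0,-0.005],[0,0,-0.5]],
  [[0,0,-0.005],[0,0,-0.5]],
  [[0,0,-0.005],[0,0,-0.5]],
  [[0,0,-0.005],[0,0,-0.5]],
  [[0,0,-0.005],[0,0,-0.5]],
  [[0,0,-0.005],[0,0,-0.5]],
  [[0,0,-0.005],[0,0,-0.5]],
  [[0,0,-0.005],[0,0,-0.5]],
])

```text
time_s: 14.65
position: [0.4995, 0.224, 0.0613]
tool_rot: [[-0.988, -0.152, 0.0], [-0.152, 0.988, 0.0], [-0.0, 0.0, -1.0]]
ft_force: [-0.2, -1.1, -0.8]
grip_width: 0.0107
gripper_force: 88.6
```

Call:
move_arm([
  [[0,0,-0.02],[0,0,0]],
  [[0,0,-0.02],[0,0,0]],
  [[0,0,-0.02],[0,0,0]],
])

```text
time_s: 14.95
position: [0.4994, 0.224, 0.0644]
tool_rot: [[-0.989, -0.147, 0.0], [-0.147, 0.989, 0.0], [-0.0, 0.0, -1.0]]
ft_force: [-0.5, 0.3, -2.0]
grip_width: 0.0108
gripper_force: 88.6
```

```bash
python3 -c "
from h import *
st();heights()"
```

```text
t 14.95 p [0.4994 0.224  0.0644] yaw -171.56 zt [0.0001 0.    ] q [ 11.8  30.3  87.2   0.   62.5 -86.7] F [-0.54  0.29 -2.01] T [-0.065  0.016  0.019] w 0.0108 88.6
wing top z [0.1178 0.1186 0.119 ] 5126 housing z 0.0526 13449
```

The pin is free, with only its weight left on the wrist. I lift clear.

Call:
move_arm([
  [[0,0,-0.1],[0,0,0]],
  [[0,0,-0.2],[0,0,0]],
  [[0,0,-0.3],[0,0,0]],
  [[0,0,-0.4],[0,0,0]],
  [[0,0,-0.5],[0,0,0]],
  [[0,0,-0.5],[0,0,0]],
  [[0,0,-0.4],[0,0,0]],
  [[0,0,-0.3],[0,0,0]],
  [[0,0,-0.1],[0,0,0]],
  [[0,0,0],[0,0,0]],
])

```text
time_s: 16.0
position: [0.4994, 0.224, 0.205]
tool_rot: [[-0.989, -0.147, 0.001], [-0.147, 0.989, 0.0], [-0.001, 0.0, -1.0]]
ft_force: [0.2, -0.2, -1.7]
grip_width: 0.011
gripper_force: 88.6
```

Call:
move_arm([
  [[0.02,-0.3,0],[0,0,0]],
  [[0.03,-0.5,0],[0,0,0]],
  [[0.03,-0.7,0],[0,0,0]],
  [[0.03,-0.7,0],[0,0,0]],
  [[0.03,-0.7,0],[0,0,0]],
  [[0.03,-0.7,0],[0,0,0]],
  [[0.03,-0.7,0],[0,0,0]],
  [[0.03,-0.7,0],[0,0,0]],
  [[0.03,-0.7,0],[0,0,0]],
  [[0.03,-0.7,0],[0,0,0]],
  [[0.03,-0.7,0],[0,0,0]],
  [[0.03,-0.7,0],[0,0,0]],
  [[0.03,-0.7,0],[0,0,0]],
  [[0.03,-0.4,0],[0,0,0]],
  [[0.02,-0.18,0],[0,0,0]],
  [[0,0,0],[0,0,0]],
  [[0,0,0],[0,0,0]],
  [[0,0,0],[0,0,0]],
])

```text
time_s: 17.8
position: [0.5451, -0.2269, 0.2045]
tool_rot: [[-0.989, -0.149, 0.0], [-0.149, 0.989, 0.0], [-0.0, 0.0, -1.0]]
ft_force: [-0.5, 0.6, -0.9]
grip_width: 0.011
gripper_force: 88.6
```

```bash
python3 - <<'E'
from h import *
st(); im,T=wristT(); S=viewer.get_image('scene')
Ts=np.eye(4);Ts[:3,:3]=S['attitude'];Ts[:3,3]=S['eye']
PS=cloudw(S,Ts)
m=(np.hypot(PS[...,0]-.499,PS[...,1]-.224)<.02)|(np.hypot(PS[...,0]-.499,PS[...,1]-.224)<.035)
q=PS[m]; q=q[q[:,2]>.045]; print('housing top now',np.median(q[:,2]),q[:,2].max())
P=cloudw(im,T).reshape(-1,3);P=P[~np.isnan(P[:,0])]
m=(np.hypot(P[:,0]-.546,P[:,1]+.228)<.1)&(P[:,2]>.054)&(P[:,2]<.064); print('rim',cv2.minEnclosingCircle(P[m,:2].astype(np.float32)),m.sum())
a=cv2.resize(im['frame'],(400,300)); b=cv2.resize(S['frame'],(400,300))
cv2.imwrite('pics/c5.png',np.hstack([a,b])[:,:,::-1])
E
```

```text
t 17.8 p [ 0.5451 -0.2269  0.2045] yaw -171.43 zt [0.0001 0.0002] q [ -34.1   26.2   68.4    0.    85.3 -132.7] F [-0.51  0.61 -0.92] T [ 0.019 -0.017  0.02 ] w 0.011 88.6
housing top now 0.053040599943490085 0.05736658247621429
rim ((0.5464146733283997, -0.22684580087661743), 0.07952024787664413) 4250
```

View pics/c5.png

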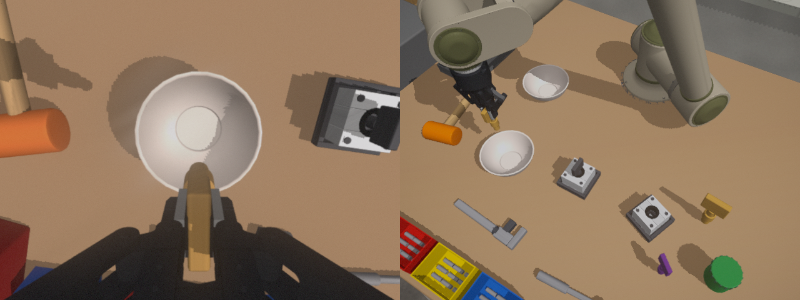

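The picture shows the empty housing seated at (650,212), the pin hanging from the gripper over the bowl, the bowl's centre under the TCP and the steel unit untouched. I lower.

Call:
move_arm([
  [[0,0,0.2],[0,0,0]],
  [[0,0,0.4],[0,0,0]],
  [[0,0,0.5],[0,0,0]],
  [[0,0,0.5],[0,0,0]],
  [[0,0,0.5],[0,0,0]],
  [[0,0,0.4],[0,0,0]],
  [[0,0,0.3],[0,0,0]],
  [[0,0,0.2],[0,0,0]],
  [[0,0,0.1],[0,0,0]],
  [[0,0,0.05],[0,0,0]],
  [[0,0,0],[0,0,0]],
  [[0,0,0],[0,0,0]],
])

```text
time_s: 19.1
position: [0.5453, -0.2284, 0.0474]
tool_rot: [[-0.989, -0.148, 0.001], [-0.148, 0.989, -0.001], [-0.001, -0.001, -1.0]]
ft_force: [-0.7, -0.1, -0.8]
grip_width: 0.0109
gripper_force: 88.6
```

Call:
move_arm([
  [[0,0,0.02],[0,0,0]],
  [[0,0,0.02],[0,0,0]],
  [[0,0,0.02],[0,0,0]],
  [[0,0,0],[0,0,0]],
  [[0,0,0],[0,0,0]],
])

```text
time_s: 19.6
position: [0.545, -0.2282, 0.0438]
tool_rot: [[-0.989, -0.148, 0.0], [-0.148, 0.989, -0.0], [-0.0, -0.0, -1.0]]
ft_force: [0.4, -0.0, -0.9]
grip_width: 0.0108
gripper_force: 88.6
```

Call:
move_arm([
  [[0,0,0.02],[0,0,0]],
  [[0,0,0.02],[0,0,0]],
  [[0,0,0.02],[0,0,0]],
  [[0,0,0.02],[0,0,0]],
  [[0,0,0],[0,0,0]],
  [[0,0,0],[0,0,0]],
])

```text
time_s: 20.2
position: [0.5451, -0.2282, 0.0397]
tool_rot: [[-0.989, -0.148, -0.0], [-0.148, 0.989, 0.0], [0.0, 0.0, -1.0]]
ft_force: [0.1, 0.4, -1.0]
grip_width: 0.0109
gripper_force: 88.6
```

Call:
move_arm([
  [[0,0,0.01],[0,0,0]],
  [[0,0,0.01],[0,0,0]],
  [[0,0,0],[0,0,0]],
  [[0,0,0],[0,0,0]],
])

```text
time_s: 20.6
position: [0.545, -0.2282, 0.0388]
tool_rot: [[-0.989, -0.148, 0.0], [-0.148, 0.989, -0.0], [-0.0, -0.0, -1.0]]
ft_force: [-0.6, 0.1, -2.5]
grip_width: 0.011
gripper_force: 88.6
```

Call:
move_arm([
  [[0,0,0.01],[0,0,0]],
  [[0,0,0.01],[0,0,0]],
  [[0,0,0.01],[0,0,0]],
  [[0,0,0],[0,0,0]],
  [[0,0,0],[0,0,0]],
])

```text
time_s: 21.1
position: [0.5452, -0.2283, 0.038]
tool_rot: [[-0.989, -0.148, 0.001], [-0.148, 0.989, -0.0], [-0.001, -0.001, -1.0]]
ft_force: [-1.9, 0.8, 5.6]
grip_width: 0.0109
gripper_force: 89.7
```

Floor contact at 5.6 N. I release.

Call:
move_arm([
  [[0,0,0],[0,0,0]],
  [[0,0,0],[0,0,0]],
  [[0,0,0],[0,0,0]],
  [[0,0,0],[0,0,0]],
  [[0,0,0],[0,0,0]],
  [[0,0,0],[0,0,0]],
  [[0,0,0],[0,0,0]],
], claw=0.4)

```text
time_s: 21.8
position: [0.545, -0.2282, 0.0373]
tool_rot: [[-0.989, -0.147, -0.0], [-0.147, 0.989, 0.0], [0.0, 0.0, -1.0]]
ft_force: [0.1, -0.5, 0.4]
grip_width: 0.0511
gripper_force: 0.0
```

Call:
move_arm([
  [[0,0,-0.1],[0,0,0]],
  [[0,0,-0.2],[0,0,0]],
  [[0,0,-0.4],[0,0,0]],
  [[0,0,-0.6],[0,0,0]],
  [[0,0,-0.8],[0,0,0]],
  [[0,0,-0.8],[0,0,0]],
  [[0,0,-0.6],[0,0,0]],
  [[0,0,-0.2],[0,0,0]],
  [[0,0,0],[0,0,0]],
  [[0,0,0],[0,0,0]],
])

```text
time_s: 22.8
position: [0.5445, -0.2279, 0.221]
tool_rot: [[-0.989, -0.147, -0.002], [-0.147, 0.989, 0.001], [0.002, 0.002, -1.0]]
ft_force: [0.3, 0.5, -0.7]
grip_width: 0.051
gripper_force: 0.0
```

```bash
python3 - <<'E'
from h import *
st(); im,T=wristT(); S=viewer.get_image('scene')
a=cv2.resize(im['frame'],(400,300)); b=cv2.resize(S['frame'][170:320,80:280],(400,300))
cv2.imwrite('pics/c6.png',np.hstack([a,b])[:,:,::-1])
E
```

```text
t 22.8 p [ 0.5445 -0.2279  0.221 ] yaw -171.52 zt [-0.0019  0.0013] q [ -34.2   25.7   66.6    0.    87.8 -132.7] F [ 0.34  0.49 -0.67] T [-0.035  0.016 -0.033] w 0.051 0.0
```

View pics/c6.png

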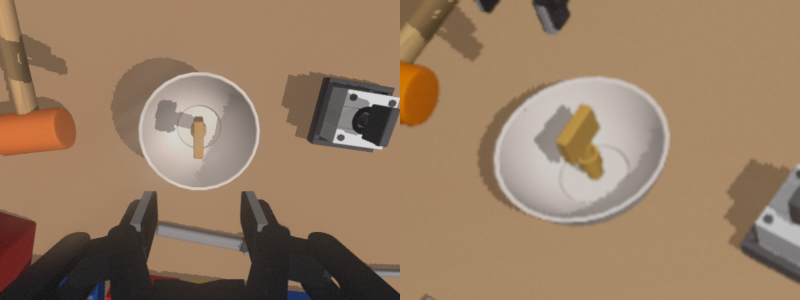

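The pin stands in the upright bowl, at wrist (199,135) and scene crop (580,145). The gripper is clear and nothing else has moved, so I hand in.

```bash
python3 -c "
from h import *
print(env.close_job())"
```

```text
the job is handed in; nothing more can be done
None
```

The brass pin was twisted free with its housing staying down, and it now stands in the upright white bowl with the steel unit untouched; the job was handed in at about 23 s.

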